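# Swing the bench magnifier over the sprouted pot

### The job

Three small plant pots stand around the magnifier stand on the potting bench, and only one of them has a seedling growing in it. Swing the magnifier's arm round until its round lens is centred over that pot, and let go so that it stays there. Leave the pot with the seedling standing where it is.

Things in the scene. Friction and masses are not known exactly. Their poses are not given: they have to be found in the camera images.
- hinge (a point): Pivot of the magnifier's swing arm, 205 mm above the table on the axis of its fixed upright post (20 mm thick, foot 120 mm across). The arm turns level about this vertical axis only, up to 63 degrees either side of where the stand faces (towards the robot, within 9 degrees); all three pots are within that travel. Stiff by friction: it stays where let go; 1 to 3 N at the grip turn it.
- grip (a point): Centre of the magnifier's grip: an upright round black peg, 20 mm in diameter, at the arm's free end, beyond the lens, 285 mm from the hinge axis. This point is 240 mm above the table; the clear peg reaches from 211 to 265 mm, standing on a collar 30 mm across. Can be taken from above.
- lens (a point): Centre of the magnifier's clear round lens in its black rim (110 mm across outside, 10 mm thick), level, 206 mm above the table, on the straight line from hinge to grip, 220 mm from the hinge axis. Starts well to one side of the pots (the robot's left).
- seedling (a point): Where the seedling leaves the soil, on its pot's axis, 72 mm above the table. Loose dark round pot, 72 mm across and tall, 250 g, with a white label and a seedling of five green leaves, 40 mm tall. Two like pots, some 105 mm apart, have no seedling: one bare soil, one a short bare stick. All stand 220 mm from the hinge axis, within 8 mm, and clear the lens above.
There are look-alikes about, which are no part of the job. What is shaped like the part that bears seedling but yellow is not meant.

How it is judged:
At the end, for the whole second after the job is handed in: The lens centre is within 25 mm, seen from above, of the axis of the pot with the seedling; that pot stands upright (within 10 degrees) and within 20 mm of where it began (horizontal distance between lens and seedling below 0.025 m and distance of seedling from where it was at the start of the episode below 0.02 m and angle between seedling's own z axis and vertical below 0.17 rad); the robot touches nothing.
It fails at once if the pot with the seedling is shifted more than 30 mm or tipped over (distance of seedling from where it was at the start of the episode above 0.03 m or angle between seedling's own z axis and vertical above 0.5 rad).
It also fails if it takes over 40 s, if anything falls off the work surface, if the arm or the gripper's body presses on something with over 40 N, if the wrist force passes 120 N, or if a joint passes its speed limit or range.

### The arm

A 7-joint arm with a two-finger parallel gripper is mounted at the origin on the work surface. World frame = base frame: x ahead of the robot, y to its left, z up, the work surface at z = 0. Lengths are in m, angles in rad, forces in N, time in s.
With the tool pointing down it reaches from about 0.35 to 0.9 m from the base axis. Payload 8.1 kg.
Tool frame: the origin (TCP) lies at the very end of the fingers, on their centre line; the grasp point (between the pads) lies 19 mm behind it (arm.grip_depth is the distance from the TCP to the grasp point, in m); x points along the fingers, z is the direction in which the jaws open and shut, and the axes are right-handed (so a half turn about x gives the same grasp; the last joint's range is limited). The gripper opens to 92 mm and grips with 3 to 60 N. Pads are 19 mm wide; open, the fingers measure 130 mm over their backs; the gripper's body (75 mm by 190 mm) begins 47 mm behind the grasp point.
Start: joints at [-1.346, 0.434, 0.025, 1.573, -0.012, 1.134, -0.075], TCP at [0.201, 0.592, 0.227] pointing down, gripper open.
Joint ranges: [-2.62, 2.62], [-0.44, 2.09], [-1.27, 1.32], [0.08, 2.57], [-1.32, 4.46], [0.12, 2], [-2.74, 2.74]. Speed limits (rad/s): [2.22, 2.22, 3.01, 3.01, 3.14, 3.14, 3.14].

### API

Orientations are given as a rotation vector (axis times angle).
In Python, from cell import status, cams, arm gives the robot as it stands. The module is installed in compiled form; this text tells all that it offers.
- The arm moves only by the tool step_arm, never from a script. Its argument "rows" is a list of rows, each a list of 7 numbers: the gripper command: -1 is fully open, 1 is shut, values between are in proportion, then the shift along the tool's x, y, z as a fraction of full scale, then the turn, a rotation vector about the tool's x, y, z as a fraction of full scale. In form: [[grip, x, y, z, rx, ry, rz], ...]. A call has 1 to 12 rows; each row is the pose to reach, as a shift and turn from the pose commanded when the call began, along the tool's axes at that moment; what a row does not reach only later rows make up. Full scale, the value 1, is 80 cm for a shift and 60 degrees for a turn. A row lasts 1/12 s, in which the tool goes at most 41.7 mm and 7.16 degrees, less where a joint would pass 70% of its speed; a pose out of reach is approached as far as the arm can. A call with a number of a shift or a turn outside -1 to 1 is refused whole. A call with a gripper value outside its range is refused whole. The fingers move at their own pace and stop on an object; "newtons" is the grip in N (left out, the last holds). Time passes only in rows, so rows that repeat a pose let the fingers close. It gives the time, the measured TCP pose, the force and the opening at its end, in the units of the state.
- status.observe(): the state, without advancing time (a new reading comes with each control period).
- cams.get_image(name): name is "scene" or "top" or "wrist"; returns a dict with "pixels" (420x560x3 uint8, red, green, blue), "range_z" (420x560 float32, m along the optical axis (not along the pixel's ray), 0 where there is no reading), "camera_matrix" (3x3 intrinsics, pixels), "distortion" ([k1, k2, p1, p2, k3] as OpenCV has them; the pictures are not rectified), "eye" and "attitude" of the camera in the world; the wrist camera has in their place "tool_from_camera" (4x4, takes a point from camera to tool coordinates, whose origin is the TCP and whose axes are the tool frame's). Camera axes: x right, y down, z forward; pixel columns grow to the right and rows downward; lengths in m; the calibration is good to about 2 mm. A picture is of the moment at which its call begins: read the wrist's pose just before it.
- arm.sign_off(): hands the job in, once; it reports no verdict.
The state is a dict: "clock": time; "joints": joint angles; "dq": joint speeds; "joint_efforts": joint torques, N m; "position": TCP position; "ee_rot": TCP orientation; "force": force on the tool from outside, world axes, zero at the start; "ft_torque": the same for the moment, N m; "width": opening from 0.0 (shut) to 1.0 (fully open).
Only numpy, scipy, OpenCV 4.12 (cv2) and the standard library are available. Lean on these libraries where they do the work, as an engineer would, in place of code of your own. Each camera call takes 0.05 s, during which the arm holds its last target.

## Working session

There is one attempt and no reset: what is moved stays moved. The work goes in short steps, Python scripts to look and compute and a tool call to move; the robot and the scene stay as the last step left them, time stands still between calls to the robot, and variables do not carry over. Pictures are saved under pics/ and viewed, and the job is handed in when it is done.

Besides the shell and the picture viewer there is one more tool, called after "Request:" by a JSON object that holds its "fn" and its "kwargs". step_arm: Moves the arm, as the interface text tells. Its arguments: {"type":"object","properties":{"rows":{"type":"array","items":{"type":"array","items":{"type":"number"}}},"newtons":{"type":"number"}},"required":["rows"]}

```bash
mkdir -p pics; cat > h.py <<'E'
from cell import status,cams,arm
import numpy as np,cv2
from scipy.spatial.transform import Rotation as R
E
python3 - <<'E'
from h import *
s=status.observe(); print({k:np.round(v,3) for k,v in s.items()}); print(arm.grip_depth)
for n in ("scene","top","wrist"):
    i=cams.get_image(n); cv2.imwrite(f"pics/{n}0.png",i["pixels"][:,:,::-1])
    np.savez(f"{n}0.npz",**{k:np.array(v) for k,v in i.items()})
    for k,v in i.items():
        if k not in("pixels","range_z"):print(n,k,np.round(v,4).tolist())
E
```

```text
{'clock': np.float64(0.0), 'joints': array([-1.346,  0.435,  0.025,  1.574, -0.012,  1.134, -0.075]), 'dq': array([-0.   ,  0.001,  0.   , -0.002,  0.   , -0.001, -0.001]), 'joint_efforts': array([-1.0000e-03, -6.6784e+01,  9.8500e-01, -3.1448e+01, -6.1000e-02,
        4.2000e-02,  0.0000e+00]), 'position': array([0.201, 0.591, 0.226]), 'ee_rot': array([-0.965,  1.348,  0.964]), 'force': array([ 0.21 , -0.222,  0.245]), 'ft_torque': array([-0.045, -0.011,  0.019]), 'width': np.float64(0.998)}
0.0188
scene camera_matrix [[417.9769, 0.0, 277.5481], [0.0, 417.9769, 210.3441], [0.0, 0.0, 1.0]]
scene distortion [-0.1074, 0.0, 0.0, 0.0, 0.0]
scene eye [0.8311, -0.3213, 0.7182]
scene attitude [-2.4551, -0.9558, 0.2598]
top camera_matrix [[433.9725, 0.0, 279.0234], [0.0, 433.9725, 206.4238], [0.0, 0.0, 1.0]]
top distortion [-0.0667, 0.0, 0.0, 0.0, 0.0]
top eye [0.4377, -0.0717, 0.9926]
top attitude [-2.1117, 2.1072, -0.2363]
wrist camera_matrix [[367.2948, 0.0, 274.2584], [0.0, 367.2948, 205.857], [0.0, 0.0, 1.0]]
wrist distortion [0.0265, 0.0, 0.0, 0.0, 0.0]
wrist tool_from_camera [[-0.0004, -0.2451, 0.9695, -0.1566], [-0.0004, -0.9695, -0.2451, 0.0655], [1.0, -0.0005, 0.0003, -0.0008], [0.0, 0.0, 0.0, 1.0]]
```

View pics/scene0.png

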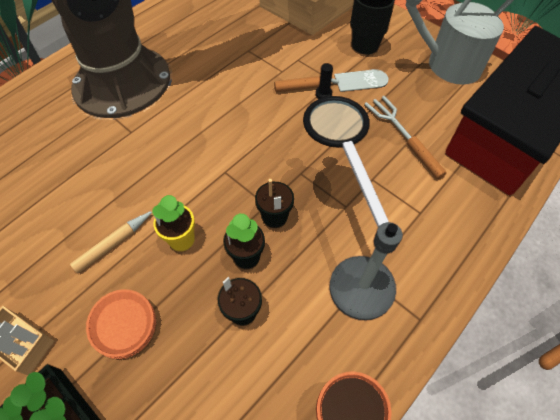

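View pics/top0.png

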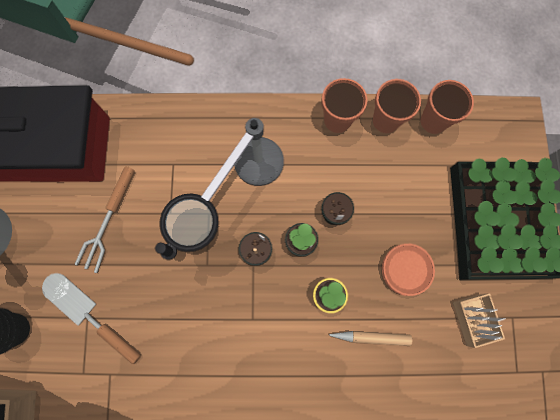

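View pics/wrist0.png

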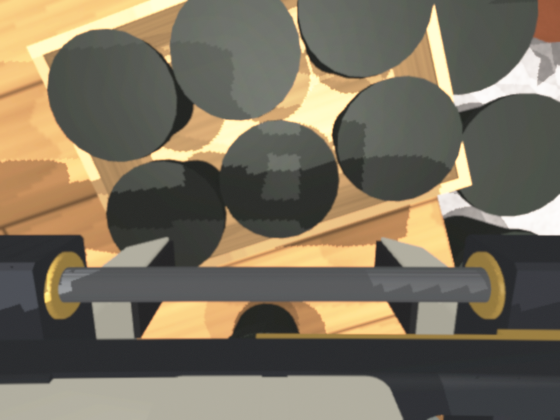

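The scene and top views show the magnifier at top (190,222), its peg at (166,250), and its foot at (260,161). The seedling pot is the middle one at top (302,239). The yellow pot at (330,295) is the look-alike. Next I'll measure these positions.

```bash
cat >> h.py <<'E'
def load(n):
    return dict(np.load(n+".npz"))
def ray(i,uv):
    p=cv2.undistortPoints(np.array(uv,float).reshape(-1,1,2),i["camera_matrix"],i["distortion"])[:,0]
    d=np.c_[p,np.ones(len(p))]@R.from_rotvec(i["attitude"]).as_matrix().T
    return i["eye"],d
def onz(i,uv,z):
    e,d=ray(i,uv); return e+d*((z-e[2])/d[:,2])[:,None]
def cloud(i):
    h,w=i["range_z"].shape
    u,v=np.meshgrid(np.arange(w),np.arange(h))
    e,d=ray(i,np.c_[u.ravel(),v.ravel()]); return (e+d*i["range_z"].reshape(-1,1)).reshape(h,w,3)
def circ(P):  # enclosing circle centre of xy points, mm-scaled
    (x,y),r=cv2.minEnclosingCircle((P[:,:2]*1000).astype(np.float32)); return round(x/1000,4),round(y/1000,4),round(r)
E
python3 - <<'E'
from h import *
for n in("top0","scene0"):
    i=load(n);C=cloud(i);hsv=cv2.cvtColor(i["pixels"],cv2.COLOR_RGB2HSV)
    print(n)
    Z=C[...,2]
    for u,v in ([(254,128),(190,222),(166,250),(302,239),(255,249),(338,208),(285,170)] if n=="top0" else [(392,230),(336,120),(326,75),(240,228),(275,195),(240,295),(350,300)]):
        print((u,v),C[v,u].round(3),i["pixels"][v,u])
    # lens rim: dark, z .19-.22
    dark=hsv[...,2]<75
    m=dark&(Z>.19)&(Z<.225)
    k,l,st,ce=cv2.connectedComponentsWithStats(m.astype(np.uint8))
    for j in range(1,k):
        if st[j,4]>80: P=C[l==j]; print(" rimz",st[j].tolist(),circ(P),P.mean(0).round(3))
    m=(Z>.062)&(Z<.082)
    k,l,st,ce=cv2.connectedComponentsWithStats(m.astype(np.uint8))
    for j in range(1,k):
        if st[j,4]>80: P=C[l==j]; print(" potz",st[j].tolist(),circ(P),P.mean(0).round(3))
    m=(Z>.235)&(Z<.28)&(C[...,0]>.2)
    k,l,st,ce=cv2.connectedComponentsWithStats(m.astype(np.uint8))
    for j in range(1,k):
        if st[j,4]>15: P=C[l==j]; print(" hi",st[j].tolist(),circ(P),P.mean(0).round(3),P[:,2].max())
E
```

```text
top0
(254, 128) [ 0.76  -0.029  0.221] [23 21 21]
(190, 222) [0.581 0.088 0.206] [153 141 131]
(166, 250) [0.523 0.116 0.257] [27 26 27]
(302, 239) [ 0.564 -0.124  0.11 ] [100 145  79]
(255, 249) [ 0.542 -0.029  0.124] [252 219 166]
(338, 208) [ 0.638 -0.206  0.07 ] [81 63 54]
(285, 170) [ 0.746 -0.092 -0.001] [193 143 105]
 rimz [160, 194, 58, 66, 1035] (0.5707, 0.0965, 66) [0.572 0.091 0.21 ]
 potz [426, 102, 27, 25, 108] (0.8642, -0.4491, 38) [ 0.849 -0.436  0.072]
 potz [0, 106, 101, 70, 509] (0.7962, 0.4503, 137) [0.756 0.394 0.072]
 potz [468, 159, 24, 23, 311] (0.7213, -0.5257, 28) [ 0.721 -0.526  0.079]
 potz [493, 159, 45, 68, 1391] (0.6721, -0.5982, 85) [ 0.671 -0.605  0.075]
 potz [321, 192, 33, 33, 838] (0.6386, -0.2035, 36) [ 0.638 -0.203  0.072]
 potz [499, 202, 61, 71, 2390] (0.5741, -0.6218, 100) [ 0.558 -0.634  0.076]
 potz [286, 223, 32, 34, 396] (0.5693, -0.1256, 36) [ 0.563 -0.122  0.072]
 potz [475, 226, 23, 23, 344] (0.5698, -0.5265, 28) [ 0.571 -0.526  0.078]
 potz [239, 232, 34, 34, 870] (0.5496, -0.0271, 36) [ 0.549 -0.027  0.072]
 potz [480, 254, 19, 18, 156
[... 1220 characters left out ...]
[0.804 0.341 0.072]
 potz [255, 182, 39, 36, 1011] (0.5514, -0.0254, 37) [ 0.554 -0.029  0.072]
 potz [154, 206, 40, 36, 828] (0.4537, -0.1838, 37) [ 0.465 -0.189  0.072]
 potz [223, 226, 42, 36, 835] (0.571, -0.1247, 36) [ 0.582 -0.132  0.072]
 potz [217, 278, 45, 44, 1520] (0.6391, -0.2041, 36) [ 0.642 -0.205  0.073]
 potz [14, 326, 13, 12, 82] (0.4226, -0.4884, 8) [ 0.423 -0.488  0.072]
 potz [20, 381, 25, 26, 288] (0.5182, -0.5237, 22) [ 0.52  -0.525  0.08 ]
 potz [0, 396, 23, 24, 361] (0.5184, -0.5651, 22) [ 0.516 -0.567  0.074]
 potz [32, 398, 34, 22, 462] (0.5661, -0.5224, 26) [ 0.563 -0.519  0.078]
 hi [320, 63, 13, 22, 239] (0.5279, 0.1245, 11) [0.53  0.122 0.255] 0.2669088789222227
```

```bash
python3 - <<'E'
from h import *
for n in("top0","scene0"):
    i=load(n);C=cloud(i);Z=C[...,2]
    near=np.hypot(C[...,0]-.579,C[...,1]-.09)<.062
    m=near&(Z>.196)&(Z<.214)
    P=C[m]; 
    # lens: exclude collar side; use clear-disc + rim contour circle by image ellipse
    hsv=cv2.cvtColor(i["pixels"],cv2.COLOR_RGB2HSV)
    u0=(190,222) if n=="top0" else (336,120)
    g=((hsv[...,2]>95)&m).astype(np.uint8)
    k,l,st,ce=cv2.connectedComponentsWithStats(g); L=l[u0[1],u0[0]]
    c=max(cv2.findContours((l==L).astype(np.uint8),0,1)[0],key=cv2.contourArea)
    el=cv2.fitEllipse(c); print(n,el,"lens",onz(i,[el[0]],.206).round(4),circ(C[l==L]))
    # foot
    q=(np.hypot(C[...,0]-.768,C[...,1]+.035)<.09)&(Z>.006)&(Z<.03)
    print(" foot",q.sum(),circ(C[q]),np.median(C[q][:,2]))
    q=(np.hypot(C[...,0]-.768,C[...,1]+.035)<.05)&(Z>.04)&(Z<.17)
    print(" post",q.sum(),C[q].mean(0).round(4) if q.any() else '')
    q=(np.hypot(C[...,0]-.768,C[...,1]+.035)<.05)&(Z>.2)
    print(" top",q.sum(),circ(C[q]),C[q][:,2].max())
E
```

```text
top0 ((188.61756896972656, 221.9525146484375), (44.53434753417969, 46.65034484863281), 53.314266204833984) lens [[0.5814 0.0904 0.206 ]] (0.5814, 0.09, 44)
 foot 1523 (0.7671, -0.0296, 61) 0.018377234516202323
 post 178 [ 0.7592 -0.03    0.1073]
 top 416 (0.7541, -0.023, 32) 0.2348538815904253
scene0 ((336.0298767089844, 120.40046691894531), (37.59014892578125, 52.43798828125), 98.23004913330078) lens [[0.5827 0.0914 0.206 ]] (0.5839, 0.09, 45)
 foot 2917 (0.7689, -0.0276, 61) 0.018814444240788042
 post 448 [ 0.769  -0.0348  0.1093]
 top 818 (0.7548, -0.023, 32) 0.23383310864014817
```

```bash
cat >> h.py <<'E'
def shift(dst,axis=None):
    s=status.observe(); T=R.from_rotvec(s["ee_rot"])
    print("p",s["position"].round(4),"axes\n",T.as_matrix().round(3),"q",s["joints"].round(2),"t",s["clock"],"w",s["width"],"F",s["force"].round(2))
    print("shift tool/0.8",(T.inv().apply(np.array(dst)-s["position"])/.8).round(4))
    if axis is not None:
        X=np.array([0,0,-1.]);z=np.r_[axis,0.];z/=np.linalg.norm(z)
        for sg in(1,-1):
            M=np.c_[X,np.cross(sg*z,X),sg*z]; rv=(T.inv()*R.from_matrix(M)).as_rotvec()
            print("turn/60deg",(np.degrees(rv)/60).round(4))
E
python3 - <<'E'
from h import *
shift([.527,.1245,.33],[.537,.843])
C=np.concatenate([cloud(load(n)).reshape(-1,3) for n in("top0","scene0")])
for y in np.arange(.1,.66,.1):
    print(round(y,1),[round(float(C[(abs(C[:,0]-x)<.05)&(abs(C[:,1]-y)<.05)][:,2].max(initial=-1)),2) for x in (.2,.3,.4,.5,.6)])
E
```

```text
p [0.2011 0.5914 0.2261] axes
 [[-0.    -0.947  0.322]
 [-0.001  0.322  0.947]
 [-1.    -0.    -0.001]] q [-1.35  0.44  0.02  1.57 -0.01  1.13 -0.08] t 0.15 w 1.0005590096635661 F [-0.33  0.28 -0.22]
shift tool/0.8 [-0.1293 -0.5736 -0.4215]
turn/60deg [ 2.286e-01 -1.100e-03  2.000e-04]
turn/60deg [-2.7714e+00 -4.0000e-04 -1.6000e-03]
0.1 [0.01, 0.01, 0.01, 0.27, 0.22]
0.2 [0.01, 0.03, 0.01, 0.01, 0.0]
0.3 [0.01, 0.03, 0.03, 0.02, 0.03]
0.4 [0.01, 0.0, 0.01, 0.02, 0.02]
0.5 [0.1, 0.14, 0.15, 0.21, 0.01]
0.6 [0.06, 0.0, 0.0, 0.16, 0.2]
```

Request:
{"fn": "step_arm", "kwargs": {"rows": [[-1,-0.05,0,0,0,0,0],[-1,-0.1,0,0,0,0,0],[-1,-0.13,-0.02,-0.015,0,0,0],[-1,-0.13,-0.06,-0.044,0.02,0,0],[-1,-0.13,-0.1,-0.073,0.04,0,0],[-1,-0.13,-0.14,-0.103,0.06,0,0],[-1,-0.13,-0.18,-0.132,0.08,0,0],[-1,-0.13,-0.22,-0.162,0.1,0,0],[-1,-0.13,-0.26,-0.191,0.12,0,0],[-1,-0.13,-0.3,-0.22,0.14,0,0],[-1,-0.13,-0.34,-0.25,0.16,0,0],[-1,-0.13,-0.36,-0.264,0.18,0,0]]}}

```text
clock: 1.15
position: [0.4086, 0.294, 0.3309]
ee_rot: [-0.817, 1.412, 0.815]
force: [-0.2, -1.1, 0.8]
width: 1.006
```

```bash
python3 - <<'E'
from h import *
shift([.527,.1245,.33],[.537,.843])
E
```

```text
p [0.4086 0.294  0.3309] axes
 [[ 0.001 -0.866  0.499]
 [-0.001  0.499  0.866]
 [-1.    -0.002 -0.001]] q [-0.93  0.16  0.23  1.71 -0.04  1.28  0.36] t 1.15 w 1.0058628758796644 F [-0.19 -1.12  0.77]
shift tool/0.8 [ 0.0016 -0.234  -0.1096]
turn/60deg [ 0.0423 -0.0005  0.0015]
turn/60deg [-2.9577e+00 -2.3000e-03 -7.0000e-04]
```

Request:
{"fn": "step_arm", "kwargs": {"rows": [[-1,0,-0.04,-0.019,0.01,0,0],[-1,0,-0.08,-0.038,0.02,0,0],[-1,0,-0.12,-0.056,0.03,0,0],[-1,0,-0.16,-0.075,0.04,0,0],[-1,0,-0.2,-0.094,0.042,0,0],[-1,0,-0.234,-0.11,0.042,0,0],[-1,0,-0.234,-0.11,0.042,0,0],[-1,0,-0.234,-0.11,0.042,0,0]]}}

```text
clock: 1.82
position: [0.5258, 0.1285, 0.3304]
ee_rot: [-0.785, 1.425, 0.784]
force: [0.0, -0.3, -0.1]
width: 0.999
```

```bash
python3 - <<'E'
from h import *
shift([.527,.1245,.222],[.537,.843])
s=status.observe()
for n in ("top","wrist"):
    i=cams.get_image(n); cv2.imwrite(f"pics/{n}1.png",i["pixels"][:,:,::-1])
    if n=="wrist":
        T=R.from_rotvec(s["ee_rot"]).as_matrix();X=np.array(i["tool_from_camera"])
        h,w=i["range_z"].shape;u,v=np.meshgrid(np.arange(w),np.arange(h))
        p=cv2.undistortPoints(np.c_[u.ravel(),v.ravel()].astype(float).reshape(-1,1,2),i["camera_matrix"],np.array(i["distortion"]))[:,0]
        c=np.c_[p,np.ones(len(p))]*i["range_z"].reshape(-1,1)
        t=c@X[:3,:3].T+X[:3,3]; W=t@T.T+s["position"]
        m=(i["range_z"].ravel()>0)&(W[:,2]>.225)&(W[:,2]<.275)&(np.hypot(W[:,0]-.527,W[:,1]-.1245)<.04)
        print(m.sum(),circ(W[m]) if m.any() else '', W[m].mean(0).round(4)); top=m&(W[:,2]>.26); print(top.sum(),circ(W[top]) if top.any() else '')
E
```

```text
p [0.5258 0.1285 0.3304] axes
 [[-0.    -0.845  0.535]
 [-0.001  0.535  0.845]
 [-1.    -0.    -0.001]] q [-0.64  0.23  0.38  1.64 -0.09  1.3   0.76] t 1.8167 w 0.9987541733774477 F [ 0.04 -0.26 -0.06]
shift tool/0.8 [ 0.1355 -0.0039 -0.0033]
turn/60deg [ 0.0028 -0.0007  0.    ]
turn/60deg [-2.9972e+00 -0.0000e+00 -1.0000e-03]
1041 (0.5271, 0.1239, 10) [0.525  0.1251 0.2574]
721 (0.5271, 0.1239, 10)
```

View pics/wrist1.png

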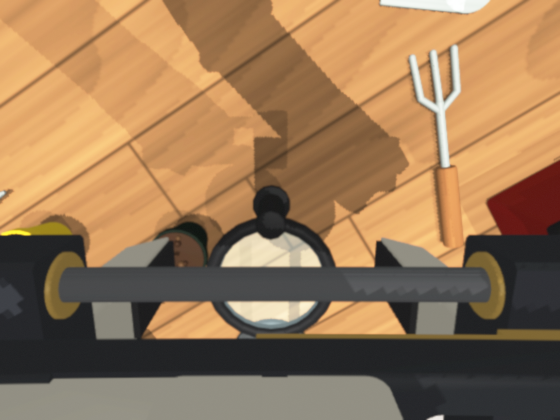

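The wrist view puts the peg at (271,203), at world (0.527, 0.124). That agrees with the other views, so I'll descend and grip.

Request:
{"fn": "step_arm", "kwargs": {"rows": [[-1,0.04,-0.004,-0.004,0,0,0],[-1,0.07,-0.004,-0.004,0,0,0],[-1,0.1,-0.004,-0.004,0,0,0],[-1,0.12,-0.004,-0.004,0,0,0],[-1,0.135,-0.004,-0.004,0,0,0],[-1,0.135,-0.004,-0.004,0,0,0],[-1,0.135,-0.004,-0.004,0,0,0]]}}

```text
clock: 2.5
position: [0.5254, 0.127, 0.2225]
ee_rot: [-0.789, 1.424, 0.79]
force: [-0.1, -0.3, -0.7]
width: 1.001
```

Request:
{"fn": "step_arm", "kwargs": {"rows": [[1,0,0,0,0,0,0],[1,0,0,0,0,0,0],[1,0,0,0,0,0,0],[1,0,0,0,0,0,0],[1,0,0,0,0,0,0],[1,0,0,0,0,0,0],[1,0,0,0,0,0,0],[1,0,0,0,0,0,0]], "newtons": 15}}

```text
clock: 3.17
position: [0.5263, 0.1256, 0.2228]
ee_rot: [-0.787, 1.423, 0.787]
force: [0.5, -0.6, -0.1]
width: 0.471
```

```bash
python3 - <<'E'
from h import *
shift([.527,.1245,.222],[.537,.843])
s=status.observe();T=R.from_rotvec(s["ee_rot"])
H=np.array([.768,-.029]);p=s["position"]; d=p[:2]-H
r=np.hypot(*d);print("r",r,"ang",np.degrees(np.arctan2(d[1],-d[0])))
a0=np.degrees(np.arctan2(d[1],-d[0]));a1=-25.9
for f in np.arange(1,19)/18:
    a=np.radians(a0+(a1-a0)*f); q=np.r_[H+r*np.array([-np.cos(a),np.sin(a)]),p[2]]
    print((T.inv().apply(q-p)/.8).round(3), round((a1-a0)*f/60,3), q.round(3))
E
```

```text
p [0.5263 0.1256 0.2228] axes
 [[ 0.    -0.847  0.532]
 [ 0.     0.532  0.847]
 [-1.     0.     0.   ]] q [-0.61  0.31  0.36  1.81 -0.12  1.05  0.81] t 3.1667 w 0.47078060045546416 F [ 0.54 -0.55 -0.14]
shift tool/0.8 [ 0.001  -0.0016 -0.0007]
turn/60deg [ 0.0065  0.0001 -0.    ]
turn/60deg [-2.9935e+00  0.0000e+00  1.0000e-04]
r 0.2869775921594016 ang 32.60753500507781
[-0.   -0.   -0.02] -0.054 [0.518 0.112 0.223]
[-0.    -0.002 -0.041] -0.108 [0.51  0.097 0.223]
[-0.    -0.005 -0.061] -0.163 [0.504 0.082 0.223]
[-0.    -0.008 -0.081] -0.217 [0.498 0.067 0.223]
[-0.    -0.013 -0.101] -0.271 [0.493 0.052 0.223]
[-0.   -0.02 -0.12] -0.325 [0.488 0.036 0.223]
[-0.    -0.027 -0.139] -0.379 [0.485 0.02  0.223]
[-0.    -0.035 -0.158] -0.433 [0.483 0.004 0.223]
[-0.    -0.044 -0.176] -0.488 [ 0.482 -0.012  0.223]
[-0.    -0.055 -0.193] -0.542 [ 0.481 -0.028  0.223]
[-0.    -0.066 -0.21 ] -0.596 [ 0.481 -0.045  0.223]
[-0.    -0.078 -0.226] -0.65 [ 0.483 -0.061  0.223]
[-0.    -0.091 -0.242] -0.704 [ 0.485 -0.077  0.223]
[-0.    -0.105 -0.257] -0.758 [ 0.488 -0.093  0.223]
[-0.    -0.12  -0.271] -0.813 [ 0.492 -0.109  0.223]
[-0.    -0.135 -0.284] -0.867 [ 0.497 -0.124  0.223]
[-0.    -0.152 -0.296] -0.921 [ 0.503 -0.14   0.223]
[-0.    -0.169 -0.307] -0.975 [ 0.51  -0.154  0.223]
```

Request:
{"fn": "step_arm", "kwargs": {"rows": [[1,0,0,0,0,0,0],[1,0,0,0,0,0,0],[1,0,0,0,0,0,0],[1,0,0,0,0,0,0],[1,0,0,0,0,0,0],[1,0,0,0,0,0,0],[1,0,0,0,0,0,0]]}}

```text
clock: 3.75
position: [0.5262, 0.1256, 0.2227]
ee_rot: [-0.787, 1.424, 0.787]
force: [0.4, 0.4, -0.3]
width: 0.211
```

Request:
{"fn": "step_arm", "kwargs": {"rows": [[1,0,0,-0.01,-0.027,0,0],[1,0,0,-0.02,-0.054,0,0],[1,0,-0.001,-0.03,-0.081,0,0],[1,0,-0.002,-0.041,-0.108,0,0],[1,0,-0.003,-0.051,-0.135,0,0],[1,0,-0.005,-0.061,-0.163,0,0],[1,0,-0.008,-0.081,-0.217,0,0],[1,0,-0.013,-0.101,-0.271,0,0],[1,0,-0.02,-0.12,-0.325,0,0],[1,0,-0.02,-0.12,-0.325,0,0],[1,0,-0.02,-0.12,-0.325,0,0]]}}

```text
clock: 4.67
position: [0.4886, 0.0353, 0.2227]
ee_rot: [-1.043, 1.307, 1.043]
force: [0.9, 0.2, -2.2]
width: 0.216
```

```bash
cat > plan.py <<'E'
from h import *
import sys
s=status.observe();T=R.from_rotvec(s["ee_rot"])
H=np.array([.768,-.029]);p=s["position"]; d=p[:2]-H
r=np.hypot(*d);a0=np.degrees(np.arctan2(d[1],-d[0]));a1=-25.9
print("r",r,"ang",a0,"w",s["width"],"F",s["force"].round(2),"q",s["joints"].round(2))
N=int(sys.argv[1])
for f in np.arange(1,N+1)/N:
    a=np.radians(a0+(a1-a0)*f); q=np.r_[H+.2865*np.array([-np.cos(a),np.sin(a)]),.2227]
    print((T.inv().apply(q-p)/.8).round(3), round((a1-a0)*f/60,3), q.round(3))
E
python3 plan.py 12
```

```text
r 0.28666781214167475 ang 12.957864807789685 w 0.2157415831945553 F [ 0.88  0.19 -2.23] q [-0.46  0.22  0.34  1.92 -0.08  1.02  1.26]
[-0.    -0.001 -0.02 ] -0.054 [0.486 0.019 0.223]
[ 0.    -0.002 -0.04 ] -0.108 [0.483 0.003 0.223]
[ 0.    -0.005 -0.06 ] -0.162 [ 0.482 -0.013  0.223]
[ 0.    -0.009 -0.08 ] -0.216 [ 0.482 -0.029  0.223]
[ 0.    -0.014 -0.1  ] -0.27 [ 0.482 -0.045  0.223]
[ 0.    -0.02  -0.119] -0.324 [ 0.483 -0.061  0.223]
[ 0.    -0.027 -0.138] -0.378 [ 0.486 -0.077  0.223]
[ 0.    -0.036 -0.157] -0.432 [ 0.489 -0.093  0.223]
[ 0.    -0.045 -0.175] -0.486 [ 0.493 -0.109  0.223]
[ 0.    -0.055 -0.192] -0.54 [ 0.498 -0.124  0.223]
[ 0.    -0.067 -0.209] -0.594 [ 0.504 -0.139  0.223]
[ 0.    -0.079 -0.225] -0.648 [ 0.51  -0.154  0.223]
```

Request:
{"fn": "step_arm", "kwargs": {"rows": [[1,0,-0.0005,-0.01,-0.027,0,0],[1,0,-0.001,-0.025,-0.068,0,0],[1,0,-0.003,-0.045,-0.122,0,0],[1,0,-0.006,-0.065,-0.176,0,0],[1,0,-0.01,-0.085,-0.23,0,0],[1,0,-0.015,-0.105,-0.284,0,0],[1,0,-0.02,-0.119,-0.324,0,0],[1,0,-0.02,-0.119,-0.324,0,0],[1,0,-0.02,-0.119,-0.324,0,0]]}}

```text
clock: 5.42
position: [0.4835, -0.0601, 0.2227]
ee_rot: [-1.294, 1.153, 1.295]
force: [-3.9, -1.6, 2.1]
width: 0.211
```

```bash
python3 plan.py 6
```

```text
r 0.28622631223128103 ang -6.237316965819867 w 0.2111519598720489 F [-3.95 -1.59  2.05] q [-0.27  0.21  0.34  1.93 -0.08  1.02  1.8 ]
[-0.   -0.   -0.02] -0.055 [ 0.485 -0.076  0.223]
[-0.    -0.002 -0.041] -0.109 [ 0.489 -0.092  0.223]
[-0.    -0.004 -0.061] -0.164 [ 0.493 -0.108  0.223]
[-0.    -0.008 -0.081] -0.218 [ 0.498 -0.124  0.223]
[-0.    -0.013 -0.101] -0.273 [ 0.504 -0.139  0.223]
[-0.    -0.02  -0.121] -0.328 [ 0.51  -0.154  0.223]
```

Request:
{"fn": "step_arm", "kwargs": {"rows": [[1,0,0,-0.01,-0.027,0,0],[1,0,-0.001,-0.025,-0.068,0,0],[1,0,-0.003,-0.045,-0.122,0,0],[1,0,-0.005,-0.065,-0.176,0,0],[1,0,-0.01,-0.085,-0.23,0,0],[1,0,-0.015,-0.105,-0.284,0,0],[1,0,-0.02,-0.121,-0.328,0,0],[1,0,-0.02,-0.121,-0.328,0,0],[1,0,-0.02,-0.121,-0.328,0,0]]}}

```text
clock: 6.17
position: [0.5112, -0.1542, 0.2227]
ee_rot: [-1.539, 0.956, 1.54]
force: [-3.6, -2.0, 2.3]
width: 0.21
```

```bash
python3 plan.py 1
python3 - <<'E'
from h import *
for n in ("scene","top"):
    i=cams.get_image(n); cv2.imwrite(f"pics/{n}2.png",i["pixels"][:,:,::-1])
    np.savez(f"{n}2.npz",**{k:np.array(v) for k,v in i.items()})
E
```

```text
r 0.2856641073134686 ang -25.98323928217146 w 0.2100865352401785 F [-3.65 -2.04  2.27] q [-0.07  0.29  0.33  1.82 -0.11  1.05  2.34]
[-0.     0.001  0.001] 0.001 [ 0.51  -0.154  0.223]
```

View pics/top2.png

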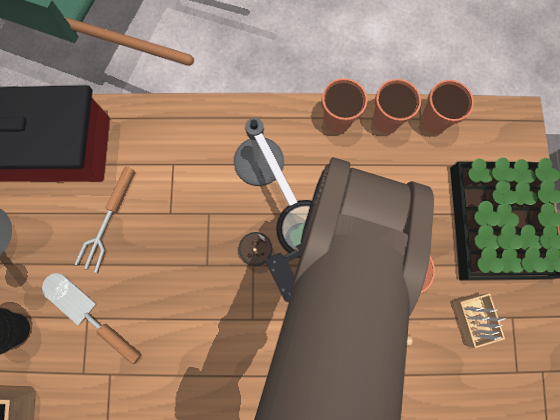

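View pics/scene2.png

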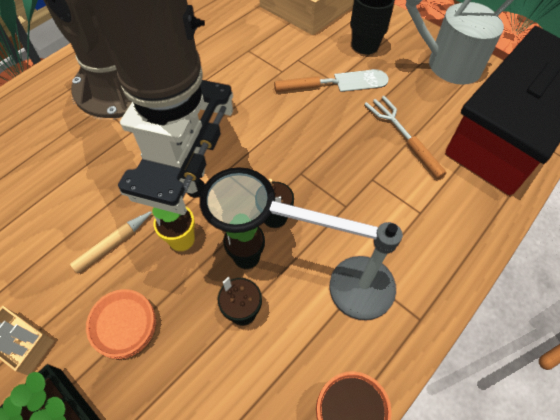

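The magnifier has swung to the seedling pot: the scene view shows the lens at (237,198) and the seedling below it. I'll let go, rise straight up and measure.

Request:
{"fn": "step_arm", "kwargs": {"rows": [[-1,0,0,0,0,0,0],[-1,0,0,0,0,0,0],[-1,0,0,0,0,0,0],[-1,0,0,0,0,0,0],[-1,0,0,0,0,0,0],[-1,0,0,0,0,0,0],[-1,0,0,0,0,0,0],[-1,0,0,0,0,0,0],[-1,0,0,0,0,0,0],[-1,0,0,0,0,0,0]]}}

```text
clock: 7.1
position: [0.511, -0.1548, 0.2227]
ee_rot: [-1.541, 0.954, 1.541]
force: [0.5, 0.9, 0.0]
width: 0.892
```

Request:
{"fn": "step_arm", "kwargs": {"rows": [[-1,-0.015,0,0,0,0,0],[-1,-0.04,0,0,0,0,0],[-1,-0.08,0,0,0,0,0],[-1,-0.12,0,0,0,0,0],[-1,-0.15,0,0,0,0,0],[-1,-0.15,0,0,0,0,0]]}}

```text
clock: 7.6
position: [0.513, -0.1556, 0.3478]
ee_rot: [-1.547, 0.95, 1.534]
force: [-0.0, -0.8, 0.7]
width: 0.999
```

```bash
python3 - <<'E'
from h import *
shift([.30,.35,.34])
E
```

```text
p [ 0.513  -0.1556  0.3478] axes
 [[ 0.008 -0.895 -0.446]
 [-0.001 -0.446  0.895]
 [-1.    -0.007 -0.005]] q [-0.09  0.2   0.35  1.62 -0.07  1.32  2.31] t 7.6 w 0.9990545430714415 F [-0.03 -0.81  0.65]
shift tool/0.8 [ 0.007  -0.0436  0.6844]
```

Request:
{"fn": "step_arm", "kwargs": {"rows": [[-1,0,0,0.03,0,0,0],[-1,0,0,0.08,0,0,0],[-1,0,0,0.13,0,0,0],[-1,0,-0.01,0.18,0,0,0],[-1,0,-0.02,0.23,0,0,0],[-1,0,-0.02,0.28,0,0,0],[-1,0,-0.02,0.33,0,0,0],[-1,0,-0.03,0.38,0,0,0],[-1,0,-0.03,0.43,0,0,0],[-1,0,-0.03,0.47,0,0,0],[-1,0,-0.03,0.48,0,0,0],[-1,0,-0.03,0.48,0,0,0]]}}

```text
clock: 8.6
position: [0.3597, 0.2017, 0.3424]
ee_rot: [-1.544, 0.95, 1.545]
force: [0.6, -0.5, -0.0]
width: 0.995
```

```bash
python3 - <<'E'
from h import *
s=status.observe();print(s["position"],s["joints"].round(2),s["dq"].round(3))
for n in("top","scene"):
    i=cams.get_image(n); cv2.imwrite(f"pics/{n}3.png",i["pixels"][:,:,::-1])
    i={k:np.array(v) for k,v in i.items()}
    C=cloud(i);Z=C[...,2]
    m=(Z>.19)&(Z<.235)&(np.hypot(C[...,0]-.57,C[...,1]+.125)<.075)
    hsv=cv2.cvtColor(i["pixels"],cv2.COLOR_RGB2HSV)
    k,l,st,ce=cv2.connectedComponentsWithStats((m&(hsv[...,2]>70)).astype(np.uint8))
    L=1+np.argmax(st[1:,4]);print(n,"lens",st[L].tolist(),circ(C[l==L]),"all",circ(C[m]))
    m=(Z>.235)&(Z<.275)&(np.hypot(C[...,0]-.51,C[...,1]+.154)<.04)
    print(" peg",m.sum(),circ(C[m]) if m.any() else '')
    m=(Z>.062)&(Z<.082)&(np.hypot(C[...,0]-.57,C[...,1]+.125)<.06)
    print(" pot",m.sum(),circ(C[m]) if m.any() else '')
E
```

```text
[0.3597361  0.20170578 0.34244277] [-0.59 -0.   -0.05  1.85 -0.    1.29  1.4 ] [ 0.038 -0.001  0.075  0.001  0.022  0.006  0.054]
top lens [282, 206, 48, 47, 1773] (0.5696, -0.1248, 44) all (0.5697, -0.1242, 75)
 peg 133 (0.5107, -0.1526, 10)
 pot 0 
scene lens [207, 173, 60, 51, 2434] (0.5709, -0.1249, 45) all (0.5701, -0.1254, 75)
 peg 297 (0.5127, -0.1534, 11)
 pot 841 (0.5716, -0.1251, 36)
```

View pics/top3.png

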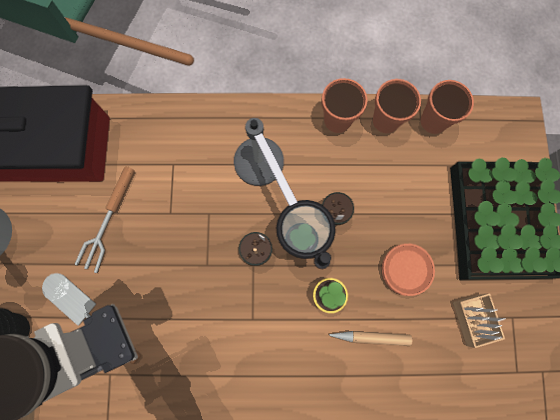

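View pics/scene3.png

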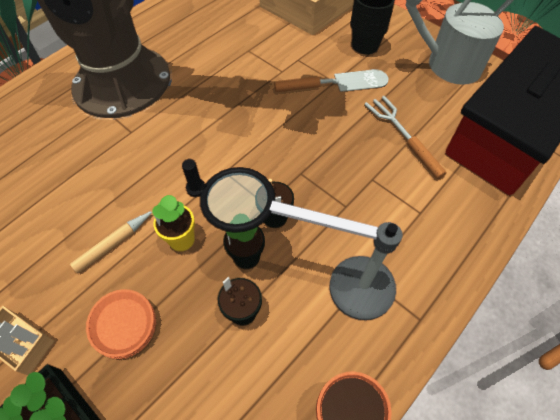

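The lens is at (0.570, -0.125) and the pot at (0.571, -0.125), unmoved. In the pictures the lens (top (306,229), scene (237,198)) sits above the seedling and the robot is clear. I'll hand it in.

```bash
python3 -c "
from cell import arm; print(arm.sign_off())"
```

```text
the job is handed in; nothing more can be done
None
```

The magnifier's lens is centred over the pot with the seedling, and I handed the job in at about 8.7 s. I gripped the peg from above at 15 N and swung the arm about 58.5° round its hinge. Then I let go, rose straight up and moved the robot clear.

Last checks:
- **Lens:** it measured (0.570, -0.125) in the top view and (0.571, -0.125) in the scene view.
- **Pot:** its axis measured (0.572, -0.125) in the scene view, against (0.570, -0.125) before the swing. The horizontal error is therefore about 2 mm or less, and the pot has not moved.
- **Forces:** readings at the end of each move stayed below about 5 N.
- **Not confirmed:** the top view gave no second reading of the pot at the end, because the lens covers it there. I judged that the pot stands upright from the pictures and did not measure its tilt.

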